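# Put the phone away in the timer box

### The arm

A 7-joint arm with a two-finger parallel gripper is mounted at the origin on the work surface. World frame = base frame: x ahead of the robot, y to its left, z up, the work surface at z = 0. Lengths are in mm, angles in rad, forces in N, time in s.
With the tool pointing down it reaches from about 400 to 875 mm from the base axis. Payload 6.5 kg.
Tool frame: the origin (TCP) lies on the centre line of the jaws, within the pads' length; the fingertips stand 19 mm ahead of it and the grasp point (between the pads) is the TCP; z points along the fingers, y is the line along which they close (so a half turn about z gives the same grasp; the last joint's range is limited). The gripper opens to 88 mm and grips with 3 to 60 N. Pads are 18 mm wide; open, the fingers measure 123 mm over their backs; the gripper's body (75 mm by 187 mm) begins 45 mm behind the grasp point.
Start: joints at [1.193, 0.536, -0.004, 1.538, 0.003, 1.067, -0.071], TCP at [199.398, -618.652, 257.716] pointing down, gripper open.
Joint ranges: [-2.7, 2.7], [-0.37, 2.16], [-1.27, 1.26], [0.24, 2.4], [-1.31, 4.45], [0.19, 1.91], [-2.76, 2.76]. Speed limits (rad/s): [2.39, 2.39, 3.14, 3.14, 3.14, 3.14, 3.14].

### API

Orientations are given as a rotation vector (axis times angle).
In Python, from workcell import read_state, optics, hand_in gives the robot as it stands.
- The arm moves only by the shell command python3 -m crank 'ROWS' [FORCE]. ROWS is a JSON object of lists of equal length, an entry for each row: "fingers": the opening, from 0 (shut) to 1 (fully open); "travel": the shift along the world's x, y, z each as a share of 200 mm, from -1 to 1, a list of three; "turn": the turn, a rotation vector about the world's x, y, z each as a share of pi rad, from -1 to 1, a list of three. In form: {"fingers": [fingers, ...], "travel": [[tx, ty, tz], ...], "turn": [[ax, ay, az], ...]}. A call has 1 to 10 rows; each row is the pose to reach, as a shift and turn from the pose commanded when the call began, turning the shorter way round; what a row does not reach only later rows make up. A row lasts 1/12 s, in which the tool goes at most 41.7 mm and 7.16 degrees, less where a joint would pass 70% of its speed; a pose out of reach is approached as far as the arm can. A call with a number of a shift or a turn outside -1 to 1 is refused whole. A call with a gripper value outside its range is refused whole. The fingers move at their own pace and stop on an object; FORCE is the grip in N (left out, the last holds). Time passes only in rows, so rows that repeat a pose let the fingers close. It gives the time, the measured TCP pose, the force, the opening and the grip force at its end, in the units of the state.
- read_state(): the state, without advancing time (a new reading comes with each control period).
- optics.grab_frame(name): name is "scene" or "top" or "wrist"; returns a dict with "color" (420x560x3 uint8, red, green, blue), "fov_y" (degrees; the focal length in pixels is half the picture's height over the tangent of half this angle, whatever the lens; pixels are square), "cx", "cy" (the principal point, pixels), "camera_from_world" (4x4, takes a point from world to camera coordinates). Camera axes: x right, y down, z forward; pixel columns grow to the right and rows downward; lengths in mm; the calibration is good to about 2 mm. A picture is of the moment at which its call begins. There is no depth.
- hand_in(): hands the job in; it is judged then, once.
The state is a dict: "time_s": time; "q": joint angles; "qd": joint speeds; "effort": joint torques, N m; "tcp_pos": TCP position; "eef_rot": TCP orientation; "ft_force": force on the tool from outside, world axes, zero at the start; "wrist_torque": the same for the moment, N m; "opening": opening from 0.0 (shut) to 1.0 (fully open); "grasp_force": force on a finger pad.
Only numpy, scipy, OpenCV 4.12 (cv2) and the standard library are available. Lean on these libraries where they do the work, as an engineer would, in place of code of your own. Each camera call takes 0.05 s, during which the arm holds its last target. There are 200 camera calls.

### The job

Put the phone away for the night: lay it gently, flat and screen up, in the open drawer of the wooden timer box and push the drawer fully shut. Then set the lock time by moving the slider on top of the box until the line on its grip is in line with the steel pointer beside the track. Leave the TV remote, books, clock and mug where they are.

Things in the scene. Friction and masses are not known exactly. Their poses are not given: they have to be found in the camera images.
- timer_box: Wooden timer box, 190 mm deep (x), 180 mm wide (y), top 62 mm above the table; fixed to the table. Origin: centre of its underside, z up. Its drawer opens to its own -x (roughly towards the robot); its slider runs along its own y in an aluminium track (40 by 170 by 14 mm high) lying on the top, 45 mm in front of the centre.
- phone_drawer (a joint): How far the drawer is open, m: 0 shut, at most 0.165; it starts about 0.15 open. It moves with about 1.5 N of friction and stays where it is left. The part of its inside that is uncovered from above is as long (x) as this value.
- drawer_floor (a point): Point on the drawer's inner floor (15 mm above the table), on its middle line, 72 mm behind the inner face of its front: about the middle of the uncovered part. Moves with the drawer; axes as the box. Inside: 130 mm wide (y), 170 mm long (x), walls 30 mm above the floor, 6 mm thick; front panel 12 mm thick, 176 mm wide, its top 57 mm above the table.
- drawer_knob (a point): Centre of the outer face of the drawer's brass knob (24 mm diameter disc, standing out 18 mm from the middle of the drawer's front), 34 mm above the table; axes as the timer box. Pushing it along the box's +x shuts the drawer.
- time_slider (a joint): Position of the slider along its track, m: 0 at the box's -y end to 0.12 at its +y end; starts near the -y end. About 1.5 N of friction; it stays where it is left.
- slider_top (a point): Centre of the top of the slider's black grip, 116 mm above the table, axes as the timer box. The grip is a block 28 mm (x) by 20 mm (y, along the track) by 40 mm high, with a pale line across the middle of its top.
- pointer: Dark steel pointer fixed on the box's top behind the track (39 mm to the box's +x from the track's middle line), 20 mm wide, 12 mm high, with a 6 mm wide nose towards the track; axes as the box. Origin on its centre line, at its underside: the slider is set when slider_top and this origin have the same y in the box's frame.
- phone: Compact phone in a white case, lying flat, dark screen up, 124 mm (x) by 58 mm (y) by 12 mm thick, about 150 g. Origin: centre of its underside; x along its length. Thinner and wider than the remote.
- remote: Grey TV remote, 155 by 42 by 18 mm, with buttons. Origin: centre of its underside; x along its length. Leave it alone.
- books: Stack of three books, 120 by 180 by 78 mm high. Origin: centre of its underside. Leave it alone.
- clock: White bedside clock, 55 by 130 by 75 mm high. Origin: centre of its underside. Leave it alone.
- cup: White mug, 76 mm across and 85 mm high with a handle. Origin: centre of its underside. Leave it alone.
Things that resemble listed ones, but are neither listed nor needed, are in the scene too. Of the things that look like the phone, take the one that is nearest to the robot's base at the start.

How it is judged (in metres and radians):
On the way, in this order (a step that is already met when the one before it is completed fails the run):
1. the phone lies flat, screen up, in the drawer and is let go (x of phone in the frame of drawer_floor between -0.045 and 0.07 m and y of phone in the frame of drawer_floor between -0.04 and 0.04 m and z of phone in the frame of drawer_floor between -0.004 and 0.006 m and angle between phone's own z axis and vertical below 0.1 rad and contact force between the fingers and phone below 0.05 N and value of joint phone_drawer above 0.06 m), for 0.2 s.
2. the drawer is shut with the phone in it (x of phone in the frame of drawer_floor between -0.045 and 0.07 m and y of phone in the frame of drawer_floor between -0.04 and 0.04 m and z of phone in the frame of drawer_floor between -0.004 and 0.006 m and angle between phone's own z axis and vertical below 0.1 rad and value of joint phone_drawer below 0.005 m), for 0.2 s.
3. the slider's line is in line with the pointer (y of slider_top in the frame of pointer between -0.004 and 0.004 m and value of joint phone_drawer below 0.005 m), for 0.2 s.
At the end, for the whole second after the job is handed in: The phone lies flat, screen up, on the floor of the drawer; the drawer is shut to within 5 mm; the slider's line is within 4 mm of the pointer's centre line along the track; all is at rest and let go (all of step 3 and x of phone in the frame of drawer_floor between -0.045 and 0.07 m and y of phone in the frame of drawer_floor between -0.04 and 0.04 m and z of phone in the frame of drawer_floor between -0.004 and 0.006 m and angle between phone's own z axis and vertical below 0.1 rad and contact force between the fingers and phone below 0.05 N and velocity of joint time_slider between -0.005 and 0.005 m/s and linear speed of phone below 0.02 m/s); the robot touches nothing.
It fails at once if the TV remote is displaced by more than 20 mm (distance of remote from where it was at the start of the episode above 0.02 m).
It fails at once if the stack of books is displaced by more than 20 mm (distance of books from where it was at the start of the episode above 0.02 m).
It fails at once if the clock is displaced by more than 20 mm (distance of clock from where it was at the start of the episode above 0.02 m).
It fails at once if the mug is displaced by more than 20 mm (distance of cup from where it was at the start of the episode above 0.02 m).
It fails at once if the phone falls or is thrown (faster than 0.6 m/s out of the fingers) (linear speed of phone above 0.6 m/s and contact force between the fingers and phone below 0.05 N).
It also fails if it takes over 64 s, if anything falls off the work surface, if the arm or the gripper's body presses on something with over 40 N, if the wrist force passes 120 N, or if a joint passes its speed limit or range.

## Working session

There is one attempt and no reset: what is moved stays moved. The work goes in short steps, Python scripts to look and compute and a shell command to move; the robot and the scene stay as the last step left them, time stands still between calls to the robot, and variables do not carry over. Pictures are saved under pics/ and viewed, at most 10 in all, crops included, and the job is handed in when it is done.

```bash
mkdir -p pics; cat > h.py <<'E'
import numpy as np, cv2
from workcell import read_state, optics, hand_in
def grab(n):
    f=optics.grab_frame(n); return f
def ray(f,u,v):
    T=np.array(f["camera_from_world"]);R=T[:3,:3];t=T[:3,3]
    h=f["color"].shape[0];fl=h/2/np.tan(np.radians(f["fov_y"])/2)
    d=R.T@np.array([(u-f["cx"])/fl,(v-f["cy"])/fl,1]);return -R.T@t,d
def onz(f,u,v,z):
    c,d=ray(f,u,v);return c+d*(z-c[2])/d[2]
def proj(f,p):
    T=np.array(f["camera_from_world"]);q=T[:3,:3]@np.array(p,float)+T[:3,3]
    fl=f["color"].shape[0]/2/np.tan(np.radians(f["fov_y"])/2)
    return q[0]/q[2]*fl+f["cx"],q[1]/q[2]*fl+f["cy"]
def save(f,n): cv2.imwrite(f"pics/{n}.png",cv2.cvtColor(f["color"],cv2.COLOR_RGB2BGR))
E
python3 - <<'E'
from h import *
import pickle
F={n:grab(n) for n in("scene","top")}
pickle.dump(F,open("F0.pkl","wb"))
for n in F: save(F[n],n+"0"); print(n,ray(F[n],280,210))
im=cv2.cvtColor(F["top"]["color"],cv2.COLOR_RGB2BGR)
print(read_state())
E
```

```text
scene (array([1278.72570727, -652.94817735, 1216.77372609]), array([-0.49618064,  0.42117249, -0.75932158]))
top (array([ 213.41862467,  -32.74593881, 1649.83725204]), array([ 0.2235083 , -0.00511752, -0.9747371 ]))
{'time_s': 0.1, 'q': array([ 1.19278189,  0.53707842, -0.00442265,  1.53874295,  0.00262353,
        1.0672785 , -0.07116655]), 'qd': array([ 2.75359434e-05, -2.78479415e-04, -8.09787619e-04, -1.45006672e-03,
       -5.23563258e-04,  1.09986612e-03,  9.57495901e-04]), 'effort': array([ 2.09762038e-03, -5.72073054e+01,  9.93562751e-01, -2.52225494e+01,
       -5.61530271e-02,  1.34370298e-02,  5.09855113e-05]), 'tcp_pos': array([ 199.23209189, -618.18420434,  256.94681026]), 'eef_rot': array([-3.10202558e+00, -4.87748471e-01,  5.81751004e-04]), 'ft_force': array([ 0.03852568, -0.72851003,  0.28036473]), 'wrist_torque': array([-0.00919646,  0.05833778,  0.08575347]), 'grasp_force': 0.0, 'opening': 1.0004652597947803}
```

View pics/top0.png

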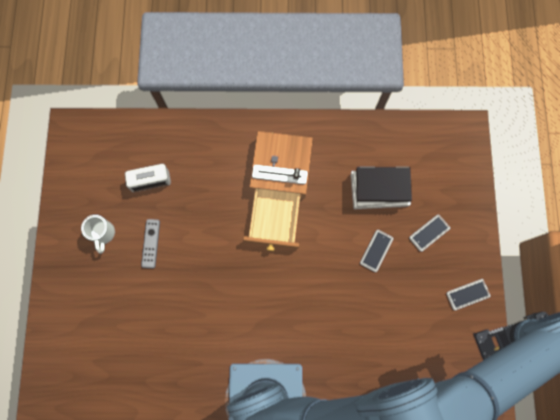

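View pics/scene0.png

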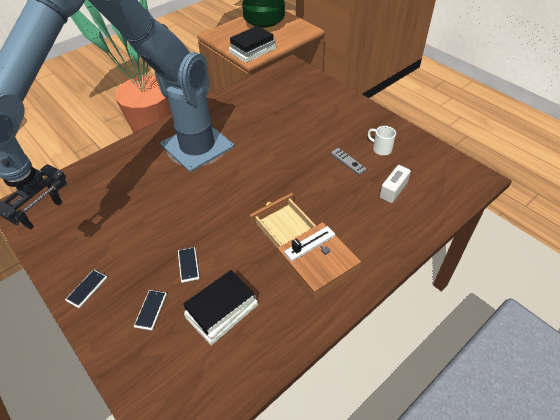

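The top view shows three phone-like items, at (377,251), (430,233) and (469,294). The drawer is at (273,217), its knob at (270,247), the slider grip at (297,175) and the pointer at (275,160). The scene view shows the same layout. Next I measure positions.

```bash
python3 - <<'E'
from h import *
import pickle
F=pickle.load(open("F0.pkl","rb"));f=F["top"]
hsv=cv2.cvtColor(f["color"],cv2.COLOR_RGB2HSV)
for n,seeds,zz in(("top",[(377,251),(430,233),(469,294)],12),("scene",[(189,265),(150,310),(86,288)],12)):
    f=F[n];hs=cv2.cvtColor(f["color"],cv2.COLOR_RGB2HSV)
    white=((hs[...,1]<60)&(hs[...,2]>110)).astype(np.uint8)
    for s in seeds:
        m=np.zeros_like(white);x,y=s;m[y-26:y+27,x-26:x+27]=white[y-26:y+27,x-26:x+27]
        n_,lab,st,_=cv2.connectedComponentsWithStats(m,connectivity=8)
        P=[]
        best=min(range(1,n_),key=lambda i:abs(np.argwhere(lab==i).mean(0)-[y,x]).sum() if st[i,4]>30 else 1e9)
        pts=np.argwhere(lab==best)
        w=np.array([onz(f,c,r,zz)[:2] for r,c in pts],np.float32)
        (c,sz,a)=cv2.minAreaRect(w);print(n,s,np.round(c,1),np.round(sz,1),round(a,1),"dist",round(np.hypot(*c),1))
f=F["top"]
big=cv2.resize(f["color"][120:270,230:330],None,fx=5.3,fy=4*1.325,interpolation=cv2.INTER_CUBIC)[:, :,::-1]
g=F["scene"];b2=cv2.resize(g["color"][185:305,240:370],None,fx=4,fy=4,interpolation=cv2.INTER_CUBIC)[:,:,::-1]
big=cv2.resize(f["color"][120:255,240:320],None,fx=4,fy=4,interpolation=cv2.INTER_CUBIC)[:,:,::-1]
o=np.zeros((540,800,3),np.uint8);o[:540,:320]=big;b2=cv2.resize(b2,(480,443));o[:443,320:]=b2
cv2.imwrite("pics/box.png",o)
E
```

```text
top (377, 251) [ 458.8 -348.9] [ 61.9 128.5] 62.3 dist 576.4
top (430, 233) [ 518.1 -521. ] [ 62.1 128.6] 37.9 dist 734.7
top (469, 294) [ 323.  -631.1] [ 62.1 129.3] 20.6 dist 709.0
scene (189, 265) [ 463.9 -350.3] [ 57.1 126.1] 62.0 dist 581.3
scene (150, 310) [ 521.6 -522.1] [ 59.  125.1] 38.0 dist 738.0
scene (86, 288) [ 327.3 -630.5] [ 60.7 125. ] 18.2 dist 710.4
```

View pics/box.png

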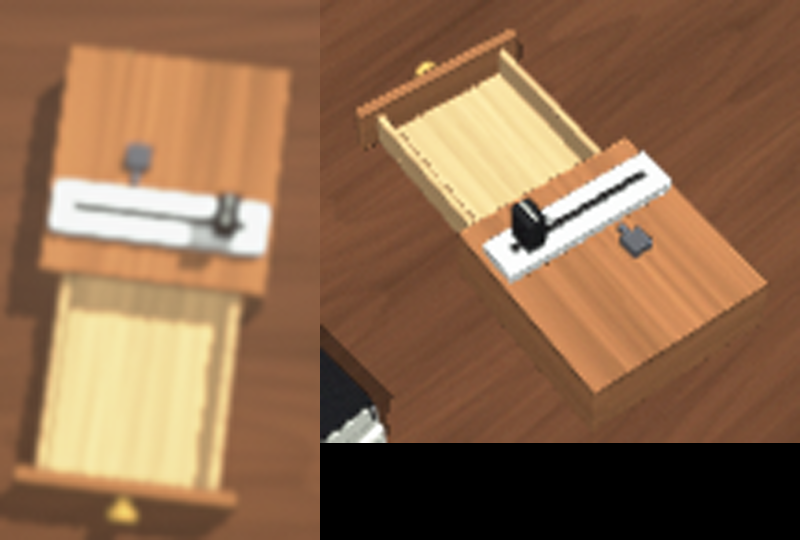

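The zoom gives usable box corners, track, pointer (crop 138,157), slider (228,215) and drawer front. I turn those into poses.

```bash
python3 - <<'E'
from h import *
import pickle
F=pickle.load(open("F0.pkl","rb"));f=F["top"];g=F["scene"]
T=lambda u,v,z:onz(f,240+u/4,120+v/4,z)[:2]
S=lambda u,v,z:onz(g,240+(u-320)/3.692,185+v/3.692,z)[:2]
c=[T(72,45,62),T(291,72,62),T(265,297,62),T(40,268,62)]
print("box",np.round(c,1),np.round(np.mean(c,0),1),[round(np.linalg.norm(c[i]-c[i-1])) for i in range(4)])
sc=[S(766,283,62),S(596,391,62),S(460,230,62)];print("scene corners",np.round(sc,1),np.round((sc[0]+sc[2])/2,1), [round(np.linalg.norm(sc[i]-sc[i-1])) for i in range(3)])
for nm,ff in(("top",f),("scene",g)):
    im=ff["color"];m=(im.min(2)>190).astype(np.uint8)
    b=np.zeros_like(m)
    if nm=="top": b[160:192,248:312]=1
    else: b[220:265,280:335]=1
    w=np.array([onz(ff,c,r,76)[:2] for r,c in np.argwhere(m*b)],np.float32)
    c_,s,a=cv2.minAreaRect(w);print(nm,"track",np.round(c_,1),np.round(s,1),round(a,1))
print("pointer T",T(138,157,74),T(134,178,68),"S",S(634,241,74))
print("slider T",T(228,205,116),"S",S(522,205,116))
print("front top T",T(16,467,57),T(236,494,57),"S",S(358,112,57),S(515,36,57))
print("knob T",T(124,512,34),"S",S(427,68,34))
E
```

```text
box [[ 840.2   31.9]
 [ 818.  -146.2]
 [ 629.2 -123.9]
 [ 651.9   54.6]] [734.8 -45.9] [190, 179, 190, 180]
scene corners [[ 843.2   31.9]
 [ 822.2 -142.1]
 [ 634.4 -118.7]] [738.8 -43.4] [257, 175, 189]
top track [692.7 -38.8] [172.4  42.2] 83.1
scene track [695.7 -39.7] [168.6  44.6] 83.1
pointer T [740.82469877 -22.62517541] [725.20837384 -19.52031696] S [746.52310622 -24.74573369]
slider T [688.30586693 -92.70315336] S [679.68538348 -89.74537202]
front top T [492.33019642  70.74209439] [ 472.17796327 -100.72432209] S [471.79578559 -98.12428458] [498.78447352  68.95029024]
knob T [461.00133797 -13.5141795 ] S [457.61541961  -5.2173201 ]
```

```bash
python3 -m crank '{"fingers":[1,1,1,1,1,1,1,1],"travel":[[0.655,0.675,-0.3],[0.655,0.675,-0.3],[0.655,0.675,-0.3],[0.655,0.675,-0.3],[0.655,0.675,-0.3],[0.655,0.675,-0.3],[0.655,0.675,-0.3],[0.655,0.675,-0.3]],"turn":[[0,0,-0.253],[0,0,-0.253],[0,0,-0.253],[0,0,-0.253],[0,0,-0.253],[0,0,-0.253],[0,0,-0.253],[0,0,-0.253]]}' 20
python3 -m crank '{"fingers":[1,1,1,1,1,1,1],"travel":[[0.655,0.67,-0.1],[0.655,0.67,-0.1],[0.655,0.67,-0.1],[0.655,0.67,-0.1],[0.655,0.67,-0.1],[0.655,0.67,-0.1],[0.655,0.67,-0.1]],"turn":[[0,0,0],[0,0,0],[0,0,0],[0,0,0],[0,0,0],[0,0,0],[0,0,0]]}'
python3 - <<'E'
from h import *
f=grab("wrist");save(f,"w1");s=read_state();print(s["tcp_pos"],s["eef_rot"])
print(proj(f,s["tcp_pos"]))
im=f["color"];m=((im.min(2)>130)&(im.max(2).astype(int)-im.min(2)<40)).astype(np.uint8)
n,l,st,c=cv2.connectedComponentsWithStats(m)
for i in range(1,n):
    if st[i,4]>150:
        w=np.array([onz(f,x,y,12)[:2] for y,x in np.argwhere(l==i)],np.float32)
        print(st[i],[np.round(a,1) for a in cv2.minAreaRect(w)])
E
```

```text
time_s: 0.77
tcp_pos: [330.9, -482.8, 197.2]
eef_rot: [-3.05, 0.751, 0.002]
ft_force: [0.1, -0.6, 0.1]
opening: 1.003
grasp_force: 0.0
time_s: 1.35
tcp_pos: [462.0, -348.8, 177.4]
eef_rot: [-3.052, 0.745, 0.001]
ft_force: [-0.3, -0.5, -0.1]
opening: 0.999
grasp_force: 0.0
[ 460.74573104 -350.39465526  177.62018612] [ 3.05010976e+00 -7.50019309e-01 -9.38595167e-04]
(np.float64(278.6182296374316), np.float64(291.45919156780565))
[ 103    0  123   86 1476] [array([ 614.3, -329.4]), array([ 12.7, 115.7]), np.float64(1.9)]
[146   0 107  74 665] [array([ 607.1, -354.3]), array([  5.6, 102.6]), np.float64(3.4)]
[ 365    0  128  124 1601] [array([ 512.4, -512.5]), array([ 57.5, 103.3]), np.float64(38.1)]
[ 243  127   66  131 1726] [array([ 460.1, -349.1]), array([ 57.2, 122.9]), np.float64(62.1)]
[542 197  18  38 325] [array([ 322.4, -568.5]), array([15.3, 37.6]), np.float64(77.1)]
[  58  340  426   13 4929] [array([ 315.4, -268.4]), array([454.3,  15.4]), np.float64(62.6)]
```

View pics/w1.png

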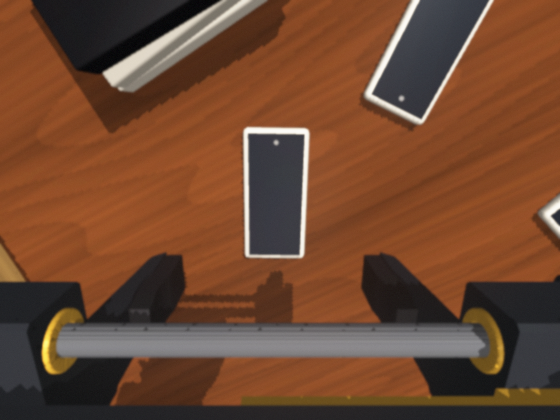

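The wrist view shows the phone centred between the fingers at (276,192) and aligned with them. Descending to grip it.

```bash
python3 -m crank '{"fingers":[1,1,1,1,1,1,0,0,0,0],"travel":[[0,0,-0.15],[0,0,-0.35],[0,0,-0.55],[0,0,-0.7],[0,0,-0.775],[0,0,-0.775],[0,0,-0.775],[0,0,-0.775],[0,0,-0.775],[0,0,-0.775]],"turn":[[0,0,0],[0,0,0],[0,0,0],[0,0,0],[0,0,0],[0,0,0],[0,0,0],[0,0,0],[0,0,0],[0,0,0]]}' 20
python3 -m crank '{"fingers":[0,0,0,0,0,0,0,0],"travel":[[0,0,0],[0,0,0],[0,0,0.1],[0,0,0.25],[0,0,0.45],[0,0,0.6],[0,0,0.6],[0,0,0.6]],"turn":[[0,0,0],[0,0,0],[0,0,0],[0,0,0],[0,0,0],[0,0,0],[0,0,0],[0,0,0]]}'
```

```text
time_s: 2.23
tcp_pos: [461.0, -350.6, 23.1]
eef_rot: [3.049, -0.753, 0.001]
ft_force: [0.3, 0.5, 0.3]
opening: 0.721
grasp_force: 0.0
time_s: 2.9
tcp_pos: [462.4, -350.2, 144.4]
eef_rot: [3.049, -0.751, 0.005]
ft_force: [-0.5, 0.3, -1.7]
opening: 0.655
grasp_force: 20.0
```

```bash
python3 -m crank '{"fingers":[0,0,0,0,0,0,0],"travel":[[0.05,0.15,0],[0.1,0.3,0],[0.15,0.45,0],[0.2,0.6,0],[0.24,0.72,0],[0.27,0.81,0],[0.27,0.81,0]],"turn":[[0,0,0.02],[0,0,0.04],[0,0,0.06],[0,0,0.08],[0,0,0.1],[0,0,0.115],[0,0,0.115]]}'
python3 -m crank '{"fingers":[0,0,0,0,0,0,0,0],"travel":[[0.05,0.15,0],[0.1,0.3,0],[0.15,0.45,0],[0.2,0.6,0],[0.24,0.72,0],[0.27,0.81,0],[0.27,0.81,0],[0.27,0.81,0]],"turn":[[0,0,0],[0,0,0],[0,0,0],[0,0,0],[0,0,0],[0,0,0],[0,0,0],[0,0,0]]}'
python3 - <<'E'
from h import *
f=grab("wrist");s=read_state();print(s["tcp_pos"],s["eef_rot"])
g=grab("top");h=grab("scene")
o=np.zeros((420,800,3),np.uint8);o[:,:400]=cv2.resize(f["color"],(400,300)).repeat(1,0)[:420] if 0 else 0
o[:300,:400]=cv2.resize(f["color"],(400,300));o[:,400:]=cv2.resize(h["color"][160:265,210:310],(400,420));save({"color":o},"w2")
ex=np.array([.9928,-.1201]);ey=np.array([.1201,.9928]);B=np.array([736.8,-44.8])
for lx,ly in((-95,0),(-173,0),(-245,0)):
  p=B+lx*ex+ly*ey;print(lx,p,[round(a) for a in proj(f,[*p,15])])
E
```

```text
time_s: 3.48
tcp_pos: [516.1, -182.2, 141.3]
eef_rot: [-3.133, 0.177, 0.003]
ft_force: [1.3, 0.4, -0.9]
opening: 0.652
grasp_force: 20.0
time_s: 4.15
tcp_pos: [568.9, -25.7, 141.7]
eef_rot: [3.135, -0.19, -0.003]
ft_force: [-0.1, -0.4, -1.9]
opening: 0.654
grasp_force: 20.0
[568.63977738 -27.23400302 141.82338293] [ 3.13439188e+00 -1.92966211e-01 -2.78855001e-03]
-95 [642.484  -33.3905] [272, 111]
-173 [565.0456 -24.0227] [272, 212]
-245 [493.564  -15.3755] [272, 290]
```

View pics/w2.png

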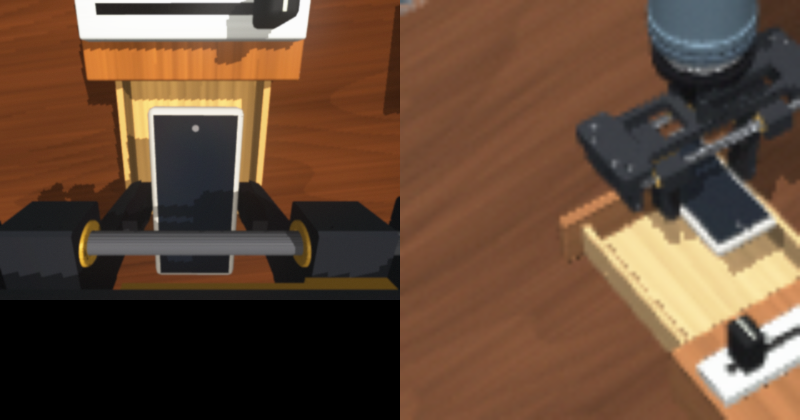

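The phone is aligned with the drawer and centred between its walls (walls at 122 and 265, phone at about 195), and the front panel is clear. Lowering.

```bash
python3 -m crank '{"fingers":[0,0,0,0,0,0,0,0,0,0],"travel":[[0,0,-0.1],[0,0,-0.2],[0,0,-0.3],[0,0,-0.38],[0,0,-0.44],[0,0,-0.48],[0,0,-0.505],[0,0,-0.515],[0,0,-0.523],[0,0,-0.523]],"turn":[[0,0,0],[0,0,0],[0,0,0],[0,0,0],[0,0,0],[0,0,0],[0,0,0],[0,0,0],[0,0,0],[0,0,0]]}'
python3 -c "
from h import *
s=read_state();print(s['tcp_pos'],s['ft_force'])"
```

```text
time_s: 5.13
tcp_pos: [569.8, -25.8, 38.5]
eef_rot: [-3.136, 0.191, -0.001]
ft_force: [-0.6, 0.0, -1.2]
opening: 0.658
grasp_force: 20.0
[569.78667527 -25.76554313  38.5008676 ] [-0.55585504  0.00401978 -1.15288872]
```

```bash
python3 -m crank '{"fingers":[0.68,0.75,0.82,0.82,0.82,0.82,0.82,0.82,0.82],"travel":[[0,0,0],[0,0,0],[0,0,0],[0,0,0],[0,0,0.03],[0,0,0.15],[0,0,0.35],[0,0,0.5],[0,0,0.5]],"turn":[[0,0,0],[0,0,0],[0,0,0],[0,0,0],[0,0,0],[0,0,0],[0,0,0],[0,0,0],[0,0,0]]}'
python3 -m crank '{"fingers":[0.5,0,0,0,0,0,0,0],"travel":[[-0.15,0.02,0.1],[-0.3,0.05,0.1],[-0.45,0.07,0.1],[-0.6,0.08,0.1],[-0.7,0.09,0.1],[-0.75,0.09,0.1],[-0.75,0.09,0.1],[-0.75,0.09,0.1]],"turn":[[0,0,0],[0,0,0],[0,0,0],[0,0,0],[0,0,0],[0,0,0],[0,0,0],[0,0,0]]}'
python3 - <<'E'
from h import *
s=read_state();print(s["tcp_pos"],s["ft_force"],s["q"])
f=grab("wrist");h=grab("scene")
o=np.zeros((420,800,3),np.uint8)
o[:300,:400]=cv2.resize(f["color"],(400,300));o[:,400:]=cv2.resize(h["color"][160:265,210:310],(400,420));save({"color":o},"w3")
E
```

```text
time_s: 5.88
tcp_pos: [573.4, -25.8, 144.5]
eef_rot: [-3.135, 0.192, -0.016]
ft_force: [0.9, -0.1, -0.8]
opening: 0.82
grasp_force: 0.0
time_s: 6.55
tcp_pos: [420.5, -7.7, 158.5]
eef_rot: [-3.136, 0.191, -0.003]
ft_force: [0.3, 0.2, 0.2]
opening: 0.237
grasp_force: 0.0
[420.54518444  -7.71448367 158.53333183] [0.263372   0.20574368 0.15438232] [-0.057943    0.31374527 -0.03569975  2.1981483   0.01889288  0.62822746
 -1.79971431]
```

View pics/w3.png

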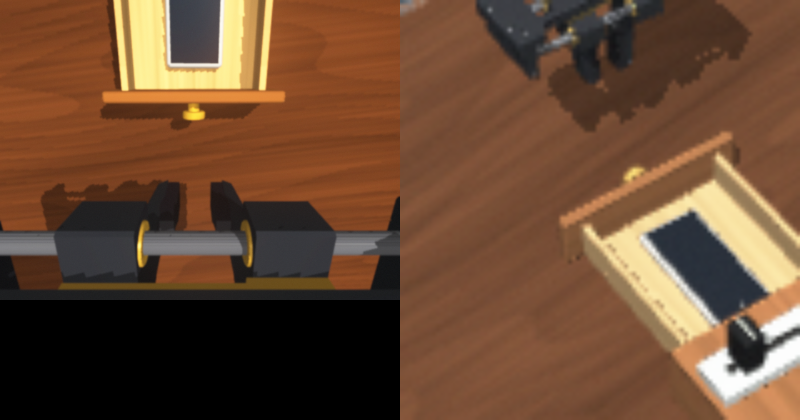

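The phone lies flat in the drawer, in line with its sides. Next I lower in front of the knob, which is centred on the tool at about (270,161) full-size.

```bash
python3 -m crank '{"fingers":[0,0,0,0,0,0,0],"travel":[[0,0,-0.1],[0,0,-0.25],[0,0,-0.4],[0,0,-0.52],[0,0,-0.6],[0,0,-0.6],[0,0,-0.6]],"turn":[[0,0,0],[0,0,0],[0,0,0],[0,0,0],[0,0,0],[0,0,0],[0,0,0]]}'
python3 -m crank '{"fingers":[0,0,0,0,0,0,0,0,0,0],"travel":[[0.05,-0.006,0],[0.1,-0.012,0],[0.14,-0.017,0],[0.17,-0.021,0],[0.2,-0.024,0],[0.23,-0.028,0],[0.27,-0.033,0],[0.32,-0.039,0],[0.37,-0.045,0],[0.42,-0.051,0]],"turn":[[0,0,0],[0,0,0],[0,0,0],[0,0,0],[0,0,0],[0,0,0],[0,0,0],[0,0,0],[0,0,0],[0,0,0]]}'
```

```text
time_s: 7.23
tcp_pos: [419.9, -7.7, 37.5]
eef_rot: [3.136, -0.191, -0.002]
ft_force: [0.6, -0.3, -0.0]
opening: 0.005
grasp_force: 0.0
time_s: 8.07
tcp_pos: [504.5, -18.0, 38.1]
eef_rot: [3.136, -0.191, 0.0]
ft_force: [-2.2, 0.7, 0.5]
opening: 0.005
grasp_force: 1.0
```

```bash
python3 -m crank '{"fingers":[0,0,0,0,0,0,0,0,0,0],"travel":[[0.05,-0.006,0],[0.1,-0.012,0],[0.15,-0.018,0],[0.2,-0.024,0],[0.25,-0.03,0],[0.3,-0.036,0],[0.34,-0.041,0],[0.38,-0.046,0],[0.41,-0.05,0],[0.43,-0.052,0]],"turn":[[0,0,0],[0,0,0],[0,0,0],[0,0,0],[0,0,0],[0,0,0],[0,0,0],[0,0,0],[0,0,0],[0,0,0]]}'
python3 -m crank '{"fingers":[0,0,0],"travel":[[0.01,-0.001,0],[0.02,-0.002,0],[0.03,-0.003,0]],"turn":[[0,0,0],[0,0,0],[0,0,0]]}'
```

```text
time_s: 8.9
tcp_pos: [590.3, -28.3, 38.0]
eef_rot: [-3.136, 0.191, -0.001]
ft_force: [-2.3, 0.6, 1.1]
opening: 0.001
grasp_force: 0.8
time_s: 9.15
tcp_pos: [595.2, -29.0, 38.0]
eef_rot: [3.136, -0.191, -0.001]
ft_force: [-1.1, 0.4, -0.7]
opening: 0.004
grasp_force: 0.8
```

```bash
python3 -m crank '{"fingers":[0,0,0],"travel":[[0.01,-0.001,0],[0.02,-0.002,0],[0.025,-0.003,0]],"turn":[[0,0,0],[0,0,0],[0,0,0]]}'
python3 -m crank '{"fingers":[0,0],"travel":[[0.01,-0.001,0],[0.015,-0.002,0]],"turn":[[0,0,0],[0,0,0]]}'

```

```text
time_s: 9.4
tcp_pos: [600.5, -29.6, 38.1]
eef_rot: [3.136, -0.191, -0.0]
ft_force: [-2.0, 0.8, -0.7]
opening: 0.005
grasp_force: 0.8
time_s: 9.57
tcp_pos: [602.3, -29.8, 37.9]
eef_rot: [3.136, -0.191, -0.005]
ft_force: [-7.7, 1.0, 6.2]
opening: 0.009
grasp_force: 3.9
```

```bash
python3 -m crank '{"fingers":[0,0],"travel":[[0.005,0,0],[0.01,-0.001,0]],"turn":[[0,0,0],[0,0,0]]}'

```

```text
time_s: 9.73
tcp_pos: [602.4, -29.8, 37.7]
eef_rot: [3.136, -0.191, -0.011]
ft_force: [-11.9, 1.0, 10.3]
opening: 0.003
grasp_force: 6.3
```

The drawer is shut: force rises and the position no longer advances. Backing off, rising, and hovering over the slider.

```bash
python3 -m crank '{"fingers":[0,0,0,0.5,1,1,1,1,1,1],"travel":[[-0.1,0.012,0],[-0.25,0.03,0],[-0.3,0.036,0.1],[-0.3,0.036,0.3],[-0.3,0.036,0.5],[-0.3,0.036,0.7],[-0.3,0.036,0.85],[-0.3,0.036,0.9],[-0.3,0.036,0.9],[-0.3,0.036,0.9]],"turn":[[0,0,0],[0,0,0],[0,0,0],[0,0,0],[0,0,0],[0,0,0],[0,0,0],[0,0,0],[0,0,0],[0,0,0]]}'
python3 -m crank '{"fingers":[1,1,1,1,1,1,1,1],"travel":[[0.15,-0.07,0],[0.3,-0.14,0],[0.45,-0.21,0],[0.6,-0.28,0],[0.7,-0.33,0],[0.7,-0.33,0],[0.7,-0.33,0],[0.7,-0.33,0]],"turn":[[0,0,0],[0,0,0],[0,0,0],[0,0,0],[0,0,0],[0,0,0],[0,0,0],[0,0,0]]}'
python3 - <<'E'
from h import *
s=read_state();print(s["tcp_pos"],s["ft_force"])
f=grab("wrist");save(f,"w4");import pickle;pickle.dump(f,open("w4.pkl","wb"))
ex=np.array([.9928,-.1201]);ey=np.array([.1201,.9928]);B=np.array([736.8,-44.8])
for lx,ly,z in((-45,-50,116),(-45,85,76),(-45,-85,76),(-95,0,57)):
  print(lx,ly,[round(a) for a in proj(f,[*(B+lx*ex+ly*ey),z])])
E
```

```text
time_s: 10.57
tcp_pos: [545.5, -22.9, 217.7]
eef_rot: [-3.136, 0.191, -0.001]
ft_force: [0.4, 0.1, -1.1]
opening: 0.511
grasp_force: 0.0
time_s: 11.23
tcp_pos: [683.9, -88.1, 215.7]
eef_rot: [-3.135, 0.19, 0.006]
ft_force: [0.1, -0.3, -0.1]
opening: 1.001
grasp_force: 0.0
[683.88770761 -88.13466799 215.69242048] [ 0.05043845 -0.31959925 -0.09999063]
-45 -50 [275, 214]
-45 85 [114, 199]
-45 -85 [316, 199]
-95 0 [221, 245]
```

View pics/w4.png

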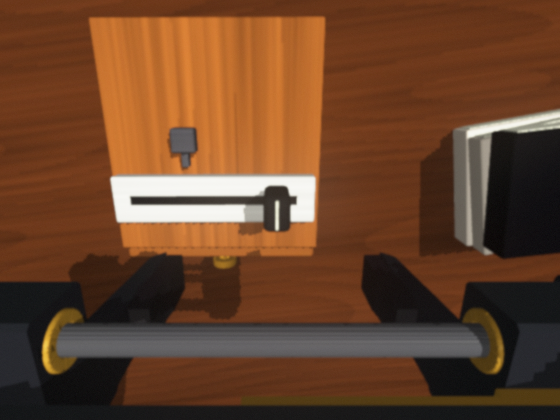

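The drawer is shut with its knob against the box. The slider line is at (277,215), the pointer body at (183,140) and its nose tip at (185,166). Working out the distance.

```bash
python3 - <<'E'
from h import *
import pickle
f=pickle.load(open("w4.pkl","rb"));im=f["color"].astype(int)
ex=np.array([.9928,-.1201]);ey=np.array([.1201,.9928]);B=np.array([736.8,-44.8])
L=lambda u,v,z:(lambda d:np.round([d@ex,d@ey],1))(onz(f,u,v,z)[:2]-B)
# pale line
r=im[190:230,262:292];m=r.min(2)>120;m[:, :5]=0;m[:,-5:]=0;p=np.argwhere(m[8:]);v,u=p.mean(0);print("line px",u+262,v+198,len(p),"local",L(u+262,v+198,116))
# pointer: dark/grey low-saturation block
r=im[120:174,160:210];m=(r[...,0]-r[...,2]<40)
for a,b in((128,152),(155,165)):
    p=np.argwhere(m[a-120:b-120]);v,u=p.mean(0);print("ptr",u+160,v+a,len(p),L(u+160,v+a,74))
w=im[170:230,100:325].min(2)>150
pts=np.array([onz(f,x+100,y+170,76)[:2]for y,x in np.argwhere(w)],np.float32);c,s,a=cv2.minAreaRect(pts);print(c,s,a,(np.array(c)-B)@ex,(np.array(c)-B)@ey)
g=grab("top");x,y=proj(g,[*(B-6*ex+22*ey),74]);print(x,y)
E
```

```text
line px 276.5130434782609 215.12173913043478 115 local [-45.6 -51.3]
ptr 182.87377049180327 139.58852459016393 610 [ 4.1 23.3]
ptr 185.390243902439 159.40243902439025 82 [-11.7  22.6]
(689.3646240234375, -38.117149353027344) (169.10177612304688, 47.31949234008789) 83.03571319580078 -47.89645163223262 0.9377454675292993
274.3615125276754 161.4432666111319
```

```bash
python3 -m crank '{"fingers":[1,1,1,1,1,0.2,0,0,0,0],"travel":[[0,0,-0.15],[0,0,-0.3],[0,0,-0.45],[0,0,-0.54],[0,0,-0.565],[0,0,-0.565],[0,0,-0.565],[0,0,-0.565],[0,0,-0.565],[0,0,-0.565]],"turn":[[0,0,0],[0,0,0],[0,0,0],[0,0,0],[0,0,0],[0,0,0],[0,0,0],[0,0,0],[0,0,0],[0,0,0]]}' 8
python3 -m crank '{"fingers":[0,0,0,0,0,0,0,0],"travel":[[0,0,0],[0,0,0],[0,0,0],[0,0,0],[0,0,0],[0,0,0],[0,0,0],[0,0,0]],"turn":[[0,0,0],[0,0,0],[0,0,0],[0,0,0],[0,0,0],[0,0,0],[0,0,0],[0,0,0]]}'
```

```text
time_s: 12.17
tcp_pos: [686.2, -88.9, 106.6]
eef_rot: [3.136, -0.191, 0.004]
ft_force: [0.1, 1.0, -0.5]
opening: 0.646
grasp_force: 0.0
time_s: 12.83
tcp_pos: [685.3, -89.2, 105.1]
eef_rot: [3.135, -0.191, -0.0]
ft_force: [0.2, -1.0, -0.2]
opening: 0.226
grasp_force: 8.0
```

Gripped (0.226 × 88 ≈ 20 mm). Sliding about 73 mm along the box's y.

```bash
python3 -m crank '{"fingers":[0,0,0,0,0,0,0,0,0,0],"travel":[[0.006,0.05,0],[0.012,0.1,0],[0.018,0.15,0],[0.024,0.2,0],[0.03,0.25,0],[0.036,0.3,0],[0.041,0.34,0],[0.044,0.362,0],[0.044,0.362,0],[0.044,0.362,0]],"turn":[[0,0,0],[0,0,0],[0,0,0],[0,0,0],[0,0,0],[0,0,0],[0,0,0],[0,0,0],[0,0,0],[0,0,0]]}'
python3 -m crank '{"fingers":[0.3,0.5,0.6,0.6,0.6,0.6,0.6,0.6,0.6,0.6],"travel":[[0,0,0],[0,0,0],[0,0,0],[0,0,0],[0,0,0.1],[0,0,0.3],[0,0,0.5],[0,0,0.6],[0,0,0.6],[0,0,0.6]],"turn":[[0,0,0],[0,0,0],[0,0,0],[0,0,0],[0,0,0],[0,0,0],[0,0,0],[0,0,0],[0,0,0],[0,0,0]]}'
python3 - <<'E'
from h import *
s=read_state();print(s["tcp_pos"],s["ft_force"])
f=grab("wrist");im=f["color"].astype(int);save(f,"w5")
ex=np.array([.9928,-.1201]);ey=np.array([.1201,.9928]);B=np.array([736.8,-44.8])
print([proj(f,[*(B+a*ex+b*ey),z]) for a,b,z in((-45,23,116),(-6,23,74))])
import pickle;pickle.dump(f,open("w5.pkl","wb"))
E
```

```text
time_s: 13.67
tcp_pos: [694.2, -15.0, 105.1]
eef_rot: [-3.134, 0.189, 0.0]
ft_force: [-0.0, 2.0, -0.4]
opening: 0.228
grasp_force: 8.0
time_s: 14.5
tcp_pos: [694.9, -16.8, 226.5]
eef_rot: [-3.136, 0.192, -0.004]
ft_force: [-0.3, -0.6, -0.4]
opening: 0.602
grasp_force: 0.0
[694.88276923 -16.78975458 226.53683004] [-0.33240066 -0.60300527 -0.39933224]
[(np.float64(273.6083069565328), np.float64(213.6648165737745)), (np.float64(273.4466624472761), np.float64(154.4681031925818))]
```

View pics/w5.png

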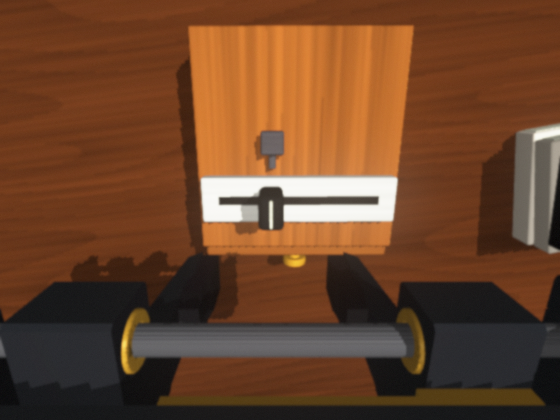

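The line (about 270.5, 213) and the pointer (about 272, 145) look in line. I'll check with numbers.

```bash
python3 - <<'E'
from h import *
ex=np.array([.9928,-.1201]);ey=np.array([.1201,.9928]);B=np.array([736.8,-44.8])
for k in range(2):
    f=grab("wrist");im=f["color"].astype(int)
    L=lambda u,v,z:(lambda d:np.round([d@ex,d@ey],1))(onz(f,u,v,z)[:2]-B)
    m=im[202:226,264:278].min(2)>120;v,u=np.argwhere(m).mean(0);print("line",u+264,v+202,L(u+264,v+202,116))
    for a,b in((132,155),(158,166)):
        r=im[a:b,250:295];v,u=np.argwhere(r[...,0]-r[...,2]<40).mean(0);print("ptr",u+250,v+a,L(u+250,v+a,74))
    r=im[170:228,195:405].min(2)>150;c,s,_=cv2.minAreaRect(np.array([onz(f,x+195,y+170,76)[:2] for y,x in np.argwhere(r)],np.float32));print("track",L(0,0,0)*0+[(np.array(c)-B)@ex,(np.array(c)-B)@ey])
E
```

```text
line 270.5 213.5 [-45.7  25.2]
ptr 271.4958158995816 142.38702928870293 [ 2.7 24.5]
ptr 271.5 161.5 [-13.2  24.5]
track [-47.89656469   1.3351083 ]
line 270.5 213.5 [-46.1  25.2]
ptr 271.3262711864407 142.08686440677965 [ 2.2 24.6]
ptr 271.4468085106383 161.4255319148936 [-13.8  24.6]
track [-47.7263908    1.27470663]
```

```bash
python3 -c "
from h import *
print(hand_in())"
```

```text
the job is handed in; nothing more can be done
None
```

The phone is flat, screen up, in the shut drawer, the slider line measures about 0.7 mm from the pointer (4 mm allowed), and the job is handed in; no verdict came back.

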